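Fit a snap ring on the sign's pivot stub

ROBOT

A 6-joint arm with a two-finger parallel gripper is mounted at the origin on the work surface. World frame = base frame: x ahead of the robot, y to its left, z up, the work surface at z = 0. Lengths are in m, angles in rad, forces in N, time in s.
With the tool pointing down it reaches from about 0.35 to 0.975 m from the base axis. Payload 4.9 kg.
Tool frame: the origin (TCP) lies midway between the tips of the shut fingers; the grasp point (between the pads) lies 19 mm behind it; z points along the fingers, y is the line along which they close (so a half turn about z gives the same grasp; the last joint's range is limited). The gripper opens to 85 mm and grips with 20 to 120 N. Pads are 22 mm wide; open, the fingers measure 114 mm over their backs; the gripper's body (76 mm by 85 mm) begins 54 mm behind the grasp point. The pads swing forward as they close: fully open they stand 13 mm farther back than shut.
Start: joints at [-1.463, 0.053, 1.613, -0, 1.476, -0.119], TCP at [0.141, -0.609, 0.211] pointing down, gripper open.
Joint ranges: [-3.01, 3.01], [-1.01, 2.22], [0.06, 2.58], [-1.02, 4.17], [0.09, 2.62], [-3.14, 3.14]. Speed limits (rad/s): [2.57, 2.57, 3.14, 3.14, 3.14, 3.14].

INTERFACE

Orientations are given as a rotation vector (axis times angle).
In Python, from station import ctrl, optics, job gives the robot as it stands.
- The arm moves only by the shell command python3 -m jog 'ROWS' [OPENING] [FORCE]. ROWS is JSON, a list of rows, each a list of 2 entries, a list of its own where there are three numbers: the shift along the tool's x, y, z in m, then the turn, a rotation vector about the tool's x, y, z in rad. A call has 1 to 5 rows; each row is the pose to reach, as a shift and turn from the pose commanded when the call began, along the tool's axes at that moment; what a row does not reach only later rows make up. A row lasts 1/10 s, in which the tool goes at most 50 mm and 8.59 degrees, less where a joint would pass 70% of its speed; a pose out of reach is approached as far as the arm can. A call with a gripper value outside its range is refused whole. OPENING is the opening, from 0 (shut) to 1 (fully open), set as the call begins (- or left out, the last holds). The fingers move at their own pace and stop on an object; FORCE is the grip in N (left out, the last holds). Time passes only in rows, so rows that repeat a pose let the fingers close. It gives the time, the measured TCP pose, the force, the opening and the grip force at its end, in the units of the state.
- ctrl.get_obs(): the state, without advancing time (a new reading comes with each control period).
- optics.get_image(name): name is "scene" or "top" or "wrist"; returns a dict with "image" (480x640x3 uint8, blue, green, red), "fx", "fy", "cx", "cy" (pixels), "D" ([k1, k2, p1, p2, k3] as OpenCV has them; the pictures are not rectified), "rvec" (rotation vector, rad) and "tvec" (3), from world to camera coordinates, as OpenCV has them; the wrist camera has in their place "mount" (4x4, takes a point from camera to tool coordinates, whose origin is the TCP and whose axes are the flange's). Camera axes: x right, y down, z forward; pixel columns grow to the right and rows downward; lengths in m; the calibration is good to about 2 mm. A picture is of the moment at which its call begins: read the wrist's pose just before it. There is no depth.
- job.finish_job(): hands the job in; it is judged then, once.
The state is a dict: "t": time; "q": joint angles; "dq": joint speeds; "effort": joint torques, N m; "tool_pos": TCP position; "tool_rot": TCP orientation; "contact_force": force on the tool from outside, world axes, zero at the start; "wrist_torque": the same for the moment, N m; "opening": finger opening in m; "grip_force": force on a finger pad.
Only numpy, scipy, OpenCV 4.12 (cv2) and the standard library are available. Lean on these libraries where they do the work, as an engineer would, in place of code of your own. Each camera call takes 0.05 s, during which the arm holds its last target. There are 200 camera calls.

TASK

On this sign-repair bench, take the snap-ring pliers out of their forked stand by the handles, squeeze the handles fully so that the snap ring on the tips is spread wide, and slide the ring down over the stub of the unfinished pivot (bare stub, no ring yet; the finished one wears a wide cap), until it lies at the groove just above the washer. Finish holding it there: pliers upright, handles still squeezed, ring spread around the stub and not pressed down hard. Leave the other things on the bench where they are.

Things in the scene. Friction and masses are not known exactly. Their poses are not given: they have to be found in the camera images.
- pliers: Snap-ring pliers, 145 mm tall, 200 g, upright in the stand, tips down, snap ring already on the tips. Origin: pivot of the two halves, 100 mm above the bench when parked. z: up to the handles; y: from handle to handle; x: from the pliers' plane to the ring's side. A crossbar at the pivot (72 mm along y, 16 along x, underside 4 mm below the origin) rests on the fork. Lowest part: the ring.
- handles (a point): Grasp point midway between the two black handles, 60 mm above the pliers' origin; close along the pliers' y. Handles: 18 mm wide along x, from 27 to 85 mm above the origin. Over their outsides 50 mm here (55 at the top) relaxed, 38 when squeezed to the stop, faces then parallel. Sprung: 3 N a handle starts them, 8 N reaches the stop; grip with 25 N or more. Both move alike and spread the ring.
- ring (a point): Point of the pliers that must come onto the stub's axis: middle of the spread ring's opening, at half the ring's 3 mm thickness; 20 mm along +x and 58.5 mm below the pliers' origin, whether squeezed or not. Relaxed, the ring is 15.5 mm inside, too small for the stub; spread, it clears the 18 mm stub by about 2 mm all round, is under 40 mm wide and reaches 17 mm beyond this point along +x.
- spread (a joint): Handle squeeze: 0 relaxed (ring closed), 0.10 rad at the stop (ring fully spread).
- stand: Grey forked parking stand, fixed, base 100 x 92 mm, its arm tops 96 mm high. Origin: underside, straight below the parked pliers' origin; the two arms run along x, 50 mm apart inside, joined by a post at -x and open towards +x and upwards. The ring can be lifted straight up between the arms, also when spread.
- pivot_bare: Sign pivot without a ring, fixed: aluminium base plate 85 x 80 x 10 mm; above it a level 120 x 34 mm bracket arm (top 42 mm high); on that a washer of 32 mm diameter (top 45 mm high), through which an upright steel stub of 18 mm diameter rises to 69 mm, its end chamfered 3 mm. Origin: underside, on the stub's axis; z up.
- groove (a point): Middle of the bare stub's groove, on the stub's axis, 48 mm above the bench. The groove is 15 mm in diameter and 6 mm high; its lower edge is the washer's top (45 mm). With the ring lying on the washer, ring is 1.5 mm below this point.
- pivot_done: The finished pivot, fixed; not to be worked on: like the bare one, but with a snap ring already in its groove and a 30 mm wide, 19 mm high steel cap on the stub's end (top 72 mm high). Origin as for the bare one.
- screwdriver: Loose screwdriver lying on the bench, a bystander.
- tape_roll: Loose roll of tape, 64 mm across, 18 mm high, a bystander.
- adapter: Loose black power adapter, 60 x 40 x 28 mm, a bystander.
- bush: Loose flanged steel bush, 26 mm across, 18 mm high, a bystander.
- heatsink: Loose finned aluminium heat sink, 34 x 34 x 22 mm, a bystander.
- meter: Loose grey hand-held meter lying flat, 130 x 70 x 34 mm, a bystander.
Things that resemble listed ones, but are neither listed nor needed, are in the scene too. Leave any orange look-alike of the pliers alone.

How it is judged:
On the way:
1. the ring, spread, is over the end of the bare stub (value of joint spread above 0.07 rad and horizontal distance between ring and groove below 0.008 m and z of ring in the frame of groove above 0.018 m), for 0.05 s.
At the end, for the whole second after the job is handed in: Ring middle within 5 mm of the bare stub's axis and -3.5 to +2.5 mm of the groove's middle in height; handles squeezed to 0.075 rad or more by the fingers (over 5 N); pliers within 0.15 rad of upright, still, off the stand, pressing on the pivot under 20 N; no bystander moved 30 mm (horizontal distance between ring and groove below 0.005 m and z of ring in the frame of groove between -0.0035 and 0.0025 m and value of joint spread above 0.075 rad and angle between pliers's own z axis and vertical below 0.15 rad and contact force between the fingers and pliers above 5 N and contact force between pliers and pivot_bare below 20 N and contact force between pliers and stand below 0.5 N and linear speed of pliers below 0.02 m/s and distance of each of screwdriver, tape_roll, adapter, bush, heatsink, meter from where it was at the start of the episode below 0.03 m); the arm keeps its last pose, push and grip.
It fails at once if the pliers are pushed hard (over 60 N) against the pivot (contact force between pliers and pivot_bare above 60 N).
It also fails if it takes over 42 s, if anything falls off the work surface, if the arm or the gripper's body presses on something with over 40 N, if the wrist force passes 120 N, or if a joint passes its speed limit or range.

## Working session

There is one attempt and no reset: what is moved stays moved. The work goes in short steps, Python scripts to look and compute and a shell command to move; the robot and the scene stay as the last step left them, time stands still between calls to the robot, and variables do not carry over. Pictures are saved under pics/ and viewed, at most 10 in all, crops included, and the job is handed in when it is done.

```bash
mkdir -p pics; ls; python3 - <<'E'
from station import ctrl, optics, job
import cv2
o=ctrl.get_obs(); print(o)
for n in("scene","top"):
    d=optics.get_image(n); cv2.imwrite(f"pics/{n}0.png",d["image"]); print({k:v for k,v in d.items() if k!="image"})
E
```

```text
pics
{'t': 0.0, 'q': array([-1.46296545e+00,  5.33823893e-02,  1.61431246e+00,  2.22187995e-05,
        1.47602266e+00, -1.19011420e-01]), 'dq': array([-0.00231254,  0.00069805,  0.00139396, -0.00064489,  0.00159868,
       -0.00034822]), 'effort': array([ 2.11967636e-03, -3.93681192e+01, -3.70174849e+01,  1.63182708e-04,
        7.22361845e-03, -1.06432495e-06]), 'tool_pos': array([ 0.14049   , -0.60830843,  0.20993623]), 'tool_rot': array([-3.11929636e+00, -3.55315771e-01, -5.33630327e-05]), 'contact_force': array([-0.43724316,  0.84333975, -0.35067693]), 'wrist_torque': array([ 0.01399605, -0.02183406,  0.04110106]), 'grip_force': 0.0, 'opening': 0.08557844904549418}
{'fx': 442.35648315222284, 'fy': 442.35648315222284, 'cx': 317.16667123907763, 'cy': 235.36947864269854, 'D': array([-0.03748435,  0.        ,  0.        ,  0.        ,  0.        ]), 'rvec': array([ 1.31943207,  2.34447056, -0.81832359]), 'tvec': array([ 0.1869093 , -0.32549837,  1.5069366 ])}
{'fx': 449.0609226988485, 'fy': 449.0609226988485, 'cx': 316.7902895427876, 'cy': 232.372453496518, 'D': array([0.01437874, 0.        , 0.        , 0.        , 0.        ]), 'rvec': array([ 2.20137567, -2.14811048,  0.18080403]), 'tvec': array([0.04372172, 0.54486137, 0.96876241])}
```

View pics/scene0.png

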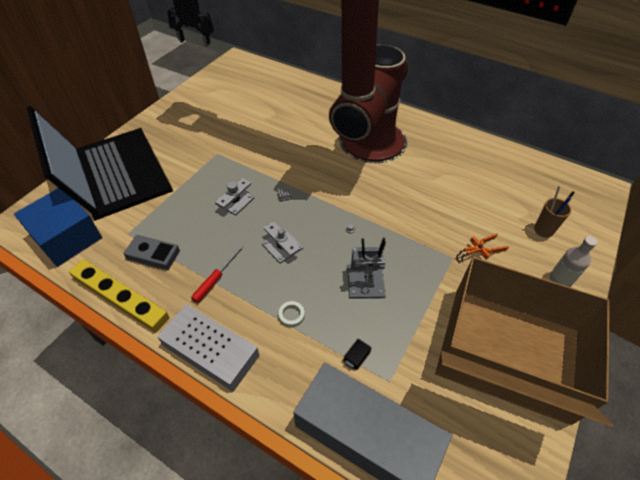

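View pics/top0.png

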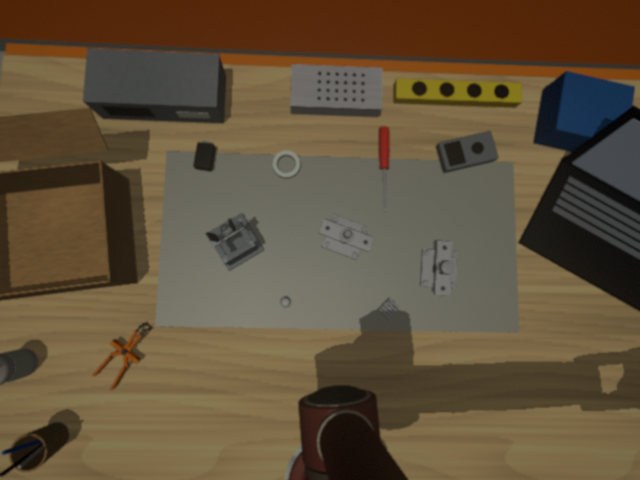

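The pliers stand at top (235,240), scene (368,255). Their look-alike is the orange pair at top (125,352), scene (483,247). The pivots are at top (347,235) / scene (282,242) and top (442,267) / scene (236,193). I'll check the choice in one crop.

```bash
python3 - <<'E'
import cv2,numpy as np
t=cv2.imread("pics/top0.png"); s=cv2.imread("pics/scene0.png")
r=lambda a,w,h:cv2.resize(a,(w,h),interpolation=cv2.INTER_CUBIC)
a=r(t[200:280,195:275],400,300) if 0 else r(t[205:275,195:275],400,350)[:300]
b=r(s[225:305,335:395+0],300,400)
A=r(t[205:275,195:275],343,300);B=r(s[225:305,333:393],225,300)
C=r(t[205:275,310:380],300,300)
D=r(s[215:270,250:310],327,300);E=r(s[170:225,205:265],327,300)
row1=np.hstack([A,B]);row2=np.hstack([D,E])
c=np.zeros((600,800,3),np.uint8);c[:300,:568]=row1;c[300:,:654]=row2
cv2.imwrite("pics/crop1.png",c)
E
```

```text
(no output)
```

View pics/crop1.png

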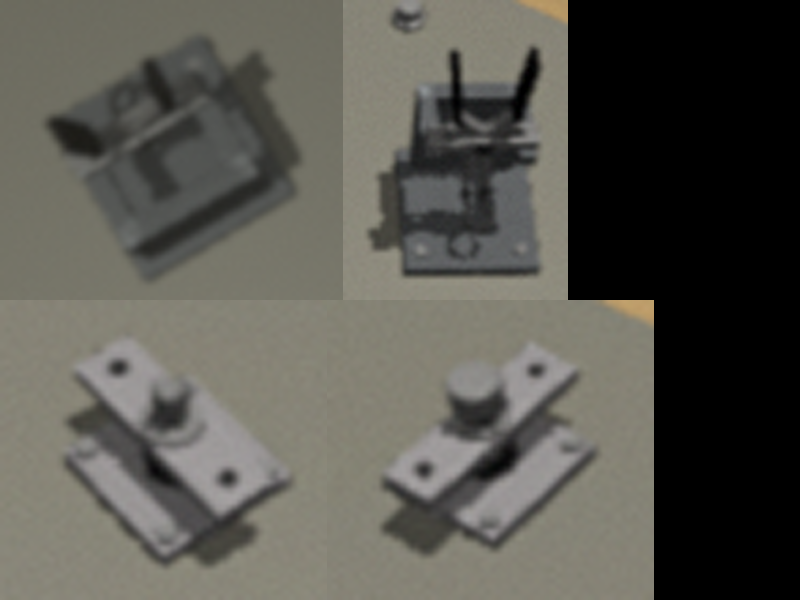

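The crop confirms it: the bare stub is the pivot at scene (282,229), the capped one is at scene (236,187), and the black-handled pliers are in the grey stand. Next I'll triangulate.

```bash
cat > h.py <<'E'
import numpy as np,cv2
from station import ctrl,optics
from scipy.spatial.transform import Rotation as R
def ray(d,uv,o=None):
    K=np.array([[d["fx"],0,d["cx"]],[0,d["fy"],d["cy"]],[0,0,1]])
    p=cv2.undistortPoints(np.array([[uv]],float),K,d["D"])[0,0]; v=np.array([p[0],p[1],1])
    if "mount" in d:
        T=np.eye(4);T[:3,:3]=R.from_rotvec(o["tool_rot"]).as_matrix();T[:3,3]=o["tool_pos"];T=T@d["mount"]
        return T[:3,3],T[:3,:3]@v
    A=R.from_rotvec(d["rvec"]).as_matrix(); return -A.T@d["tvec"],A.T@v
def plane(r,z): return r[0]+r[1]*(z-r[0][2])/r[1][2]
def tri(a,b):
    M=np.c_[a[1],-b[1]]; s=np.linalg.lstsq(M,b[0]-a[0],rcond=None)[0]
    p,q=a[0]+s[0]*a[1],b[0]+s[1]*b[1]; return (p+q)/2,np.linalg.norm(p-q)
E
python3 - <<'E'
from h import *
t=optics.get_image("top");s=optics.get_image("scene")
P=lambda a,b:print(*tri(ray(t,a),ray(s,b)))
P((207.4,233),(384.2,238.3));P((229.5,219.5),(362.9,238.9));P((347,234),(281.6,229.3))
P((207.4,233),(362.9,238.9))
for uv in[(223.5,227.6)]: print("ring top",plane(ray(t,uv),.0415),plane(ray(t,uv),.1))
print("ringscene",plane(ray(s,(365,290.9)),.0415),plane(ray(s,(365,290.9)),.0))
for n,uv in dict(a=(207.4,233),b=(229.5,219.5)).items(): print(n,plane(ray(t,uv),.185))
for n,uv in dict(a=(384.2,238.3),b=(362.9,238.9)).items(): print(n,plane(ray(s,uv),.185))
for uv in[(347,234)]:print("stub",plane(ray(t,uv),.069),plane(ray(s,(281.6,229.3)),.069))
# stand base top corners in crop: px
for c in[(150,280),(297,190),(205,37),(80,165)]:print(plane(ray(t,(195+c[0]/4.286,205+c[1]/4.286)),.01))
w=optics.get_image("wrist");cv2.imwrite("pics/w0.png",w["image"]);print(w["mount"],w["fx"],w["D"])
E
```

```text
[0.51596173 0.26717659 0.19353716] 0.0030187382428861456
[0.54245667 0.22740322 0.19387331] 0.0022930796074272677
[ 0.53612001 -0.0051959   0.07405079] 0.0023938077081643145
[0.52751917 0.24633716 0.19202231] 0.044668489172808704
ring top [0.54758074 0.26251324 0.0415    ] [0.53985213 0.25260571 0.1       ]
ringscene [0.57029192 0.26362283 0.0415    ] [0.54576658 0.25509399 0.        ]
a [0.51761888 0.26753883 0.185     ]
b [0.54429392 0.22776041 0.185     ]
a [0.50851399 0.26642785 0.185     ]
b [0.53529047 0.2258205  0.185     ]
stub [ 0.53732081 -0.00680554  0.069     ] [ 0.53240456 -0.00663257  0.069     ]
[0.45562326 0.24880562 0.01      ]
[0.50472006 0.17407079 0.01      ]
[0.58504385 0.22572812 0.01      ]
[0.51501768 0.28807464 0.01      ]
[[ 1.01590674e-03 -9.50655319e-01 -3.10247372e-01  7.91648752e-02]
 [ 9.99999330e-01  7.93690522e-04  8.42488833e-04 -1.75812068e-04]
 [-5.54676093e-04 -3.10248020e-01  9.50655489e-01 -1.62725324e-01]
 [ 0.00000000e+00  0.00000000e+00  0.00000000e+00  1.00000000e+00]] 427.02290448378136 [-0.07301189  0.          0.          0.          0.        ]
```

```bash
cat > go.py <<'E'
import sys;from h import *
x,y,z,yaw=map(float,sys.argv[1:5]);o=ctrl.get_obs();T=R.from_rotvec(o["tool_rot"])
c,s=np.cos(yaw),np.sin(yaw);W=R.from_matrix([[c,s,0],[s,-c,0],[0,0,-1]])
print("shift",T.inv().apply(np.array([x,y,z])-o["tool_pos"]).round(4),"turn",(T.inv()*W).as_rotvec().round(4),"t",o["t"])
E
python3 -m jog '[[[0.05,-0.035,-0.02],[0,0,-0.1]],[[0.1,-0.075,-0.04],[0,0,-0.2]],[[0.15,-0.115,-0.06],[0,0,-0.3]],[[0.2,-0.155,-0.07],[0,0,-0.36]],[[0.25,-0.2,-0.07],[0,0,-0.36]]]' 1 40; python3 go.py 0.53 0.247 0.25 0.588
```

```text
t: 0.75
tool_pos: [0.2932, -0.4201, 0.2743]
tool_rot: [3.005, 0.908, 0.001]
contact_force: [1.3, -0.6, 0.1]
opening: 0.0851
grip_force: 0.0
shift [ 0.5667 -0.4242  0.0233] turn [ 0.0024  0.0001 -0.0008] t 0.75
```

```bash
A='[[[0.05,-0.03,0],[0,0,0]],[[0.1,-0.065,0],[0,0,0]],[[0.14,-0.1,0],[0,0,0]],[[0.18,-0.13,0],[0,0,0]],[[0.22,-0.16,0],[0,0,0]]]'
python3 -m jog '[[[0.04,-0.03,0],[0,0,0]],[[0.08,-0.06,0],[0,0,0]],[[0.12,-0.09,0],[0,0,0]],[[0.16,-0.12,0],[0,0,0]],[[0.2,-0.15,0],[0,0,0]]]' >/dev/null
python3 -m jog '[[[0.04,-0.03,0],[0,0,0]],[[0.08,-0.06,0],[0,0,0]],[[0.12,-0.09,0],[0,0,0]],[[0.16,-0.12,0],[0,0,0]],[[0.2,-0.15,0],[0,0,0]]]'
python3 go.py 0.53 0.247 0.25 0.588
```

```text
t: 1.75
tool_pos: [0.4593, 0.0523, 0.2731]
tool_rot: [3.007, 0.909, 0.002]
contact_force: [0.5, -0.9, -0.1]
opening: 0.0856
grip_force: 0.0
shift [ 0.1667 -0.1229  0.0231] turn [ 0.0008 -0.0008 -0.0009] t 1.75
```

```bash

python3 -m jog '[[[0.04,-0.03,0],[0,0,0]],[[0.08,-0.06,0.01],[0,0,0]],[[0.12,-0.09,0.02],[0,0,0]],[[0.155,-0.115,0.02],[0,0,0]],[[0.167,-0.123,0.023],[0,0,0]]]'>/dev/null
python3 -m jog '[[[0,0,0],[0,0,0]],[[0,0,0],[0,0,0]],[[0,0,0],[0,0,0]]]'
python3 - <<'E'
from h import *
o=ctrl.get_obs();w=optics.get_image("wrist");cv2.imwrite("pics/w1.png",w["image"])
T=np.eye(4);T[:3,:3]=R.from_rotvec(o["tool_rot"]).as_matrix();T[:3,3]=o["tool_pos"]
Ti=np.linalg.inv(T@w["mount"])
K=np.array([[w["fx"],0,w["cx"]],[0,w["fy"],w["cy"]],[0,0,1]])
p=np.array([[.53,.247,.185],[.544,.227,.185],[.516,.267,.185],[.53,.247,.1]]);
print(cv2.projectPoints(p,cv2.Rodrigues(Ti[:3,:3])[0],Ti[:3,3],K,w["D"])[0].reshape(-1,2))
E
```

```text
t: 2.55
tool_pos: [0.53, 0.2437, 0.2503]
tool_rot: [3.008, 0.906, 0.001]
contact_force: [-0.3, 0.8, -0.4]
opening: 0.0855
grip_force: 0.0
[[315.11012151 249.34608329]
 [358.3979427  248.33126189]
 [271.90564912 250.35155435]
 [316.23185069 213.09842515]]
```

View pics/w1.png

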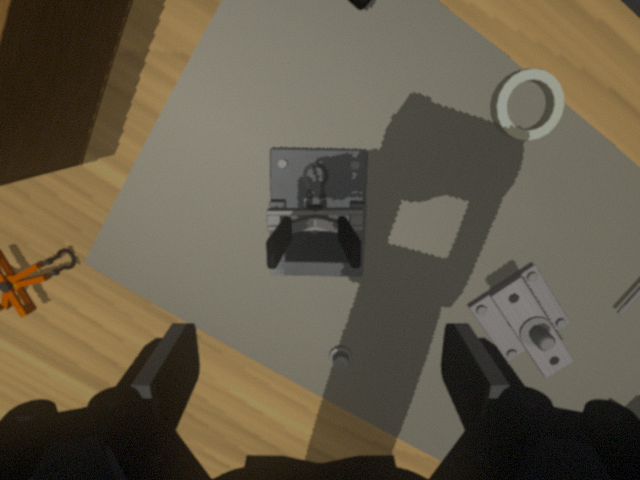

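Wrist view: handle tops at (267,253) and (361,253), ring at (316,172) between the arms, bare stub top at about (543,336). The stand edges run parallel to the picture edges, so the yaw is right.

```bash
python3 - <<'E'
from h import *
o=ctrl.get_obs();w=optics.get_image("wrist")
f=lambda u,v,z:print(plane(ray(w,(u,v),o),z).round(4))
f(314,253,.185);f(267,253,.185);f(361,253,.185);f(316,172,.0415);f(543,336,.069)
g=cv2.cvtColor(w["image"],cv2.COLOR_BGR2GRAY);m=(g<45).astype(np.uint8)
m[:200]=0;m[300:]=0;m[:,:255]=0;m[:,372:]=0
n,l,st,c=cv2.connectedComponentsWithStats(m);print([(s,cc.round(1)) for s,cc in zip(st,c) if s[4]>100])
E
python3 go.py 0.53 0.247 0.21 0.588
```

```text
[0.5278 0.2463 0.185 ]
[0.5131 0.2684 0.185 ]
[0.5426 0.2241 0.185 ]
[0.5483 0.2598 0.0415]
[0.5428 0.0014 0.069 ]
[(array([     0,      0,    640,    480, 304110], dtype=int32), array([319.5, 239.5])), (array([ 267,  217,   94,   52, 2966], dtype=int32), array([315.7, 244.4]))]
shift [ 0.0017 -0.0027  0.0404] turn [ 0.0004 -0.0007 -0.003 ] t 2.65
```

```bash

python3 -m jog '[[[0,-0.002,0.01],[0,0,0]],[[0,-0.002,0.03],[0,0,0]],[[0,-0.002,0.05],[0,0,0]],[[0,-0.002,0.07],[0,0,0]],[[0,-0.002,0.09],[0,0,0]]]'>/dev/null
python3 -m jog '[[[0,0,0.01],[0,0,0]],[[0,0,0.018],[0,0,0]],[[0,0,0.018],[0,0,0]],[[0,0,0.018],[0,0,0]]]'
python3 go.py 0.529 0.2465 0.141 0.588
python3 - <<'E'
from h import *
cv2.imwrite("pics/w2.png",optics.get_image("wrist")["image"])
E
```

```text
t: 3.55
tool_pos: [0.5294, 0.2468, 0.1426]
tool_rot: [-3.007, -0.908, -0.002]
contact_force: [1.1, -0.5, 0.8]
opening: 0.0853
grip_force: 0.0
shift [-0.0005  0.      0.0016] turn [ 0.0003 -0.0012 -0.0013] t 3.55
```

View pics/w2.png

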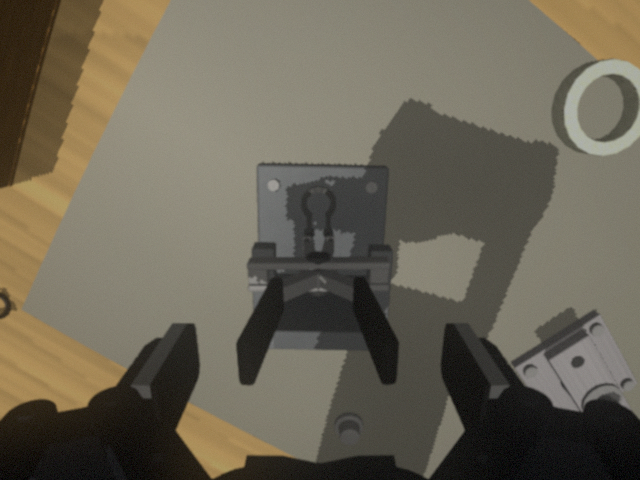

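The handles (238–397 px) sit centred between the fingers (198–442 px), so I'll close.

```bash

python3 -m jog '[[[0,0,0.001],[0,0,0]],[[0,0,0.001],[0,0,0]],[[0,0,0.001],[0,0,0]],[[0,0,0.001],[0,0,0]],[[0,0,0.001],[0,0,0]]]' 0 45
python3 -m jog '[[[0,0,0],[0,0,0]],[[0,0,0],[0,0,0]],[[0,0,0],[0,0,0]],[[0,0,0],[0,0,0]],[[0,0,0],[0,0,0]]]'
```

```text
t: 4.1
tool_pos: [0.5303, 0.2477, 0.1437]
tool_rot: [-3.006, -0.909, -0.007]
contact_force: [-0.7, 1.7, 6.7]
opening: 0.0337
grip_force: 46.6
t: 4.6
tool_pos: [0.5303, 0.2477, 0.1437]
tool_rot: [-3.006, -0.909, -0.007]
contact_force: [-1.4, 1.0, 6.6]
opening: 0.0337
grip_force: 46.7
```

```bash

python3 -m jog '[[[0,0,-0.01],[0,0,0]],[[0,0,-0.025],[0,0,0]],[[0,0,-0.04],[0,0,0]],[[0,0,-0.055],[0,0,0]],[[0,0,-0.07],[0,0,0]]]'
python3 -m jog '[[[0,0,-0.015],[0,0,0]],[[0,0,-0.02],[0,0,0]],[[0,0,-0.02],[0,0,0]],[[0,0,-0.02],[0,0,0]]]'
python3 go.py 0.513 -0.017 0.228 0.588
python3 - <<'E'
from h import *
w=optics.get_image("wrist");cv2.imwrite("pics/w3.png",w["image"])
E
```

```text
t: 5.1
tool_pos: [0.5291, 0.2467, 0.2126]
tool_rot: [3.007, 0.908, 0.001]
contact_force: [0.7, 0.0, -2.2]
opening: 0.0336
grip_force: 45.6
t: 5.5
tool_pos: [0.5286, 0.2466, 0.2302]
tool_rot: [-3.007, -0.909, 0.002]
contact_force: [0.3, -1.0, -2.3]
opening: 0.0336
grip_force: 45.6
shift [-0.1589  0.2109  0.0023] turn [-0.0003  0.001  -0.0012] t 5.5
```

View pics/w3.png

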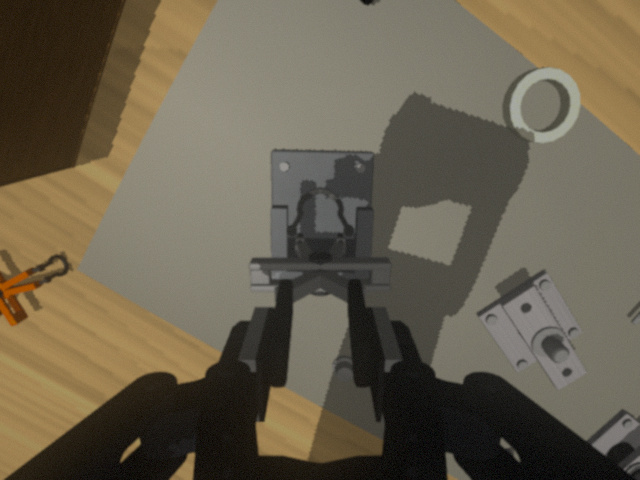

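Pliers lifted: crossbar level at (320,265), ring spread at (321,215), and the bare stub's top is visible at about (557,347). I'll stop about 60 mm short of the stub and measure there.

```bash

python3 -m jog '[[[-0.02,0.027,0],[0,0,0]],[[-0.045,0.06,0],[0,0,0]],[[-0.07,0.095,0],[0,0,0]],[[-0.095,0.125,0],[0,0,0]],[[-0.115,0.155,0],[0,0,0]]]'>/dev/null
python3 -m jog '[[[-0.01,0.015,0],[0,0,0]],[[-0.015,0.02,0],[0,0,0]],[[-0.015,0.02,0],[0,0,0]],[[-0.015,0.02,0],[0,0,0]],[[-0.015,0.02,0],[0,0,0]]]'
python3 go.py 0.5205 -0.016 0.23 0.588
python3 - <<'E'
from h import *
w=optics.get_image("wrist");cv2.imwrite("pics/w4.png",w["image"])
E
```

```text
t: 6.55
tool_pos: [0.5175, 0.03, 0.2306]
tool_rot: [-3.006, -0.911, 0.0]
contact_force: [0.9, 0.3, -2.5]
opening: 0.0338
grip_force: 45.6
shift [-0.023   0.04    0.0006] turn [-0.0006  0.0001  0.0003] t 6.55
```

View pics/w4.png

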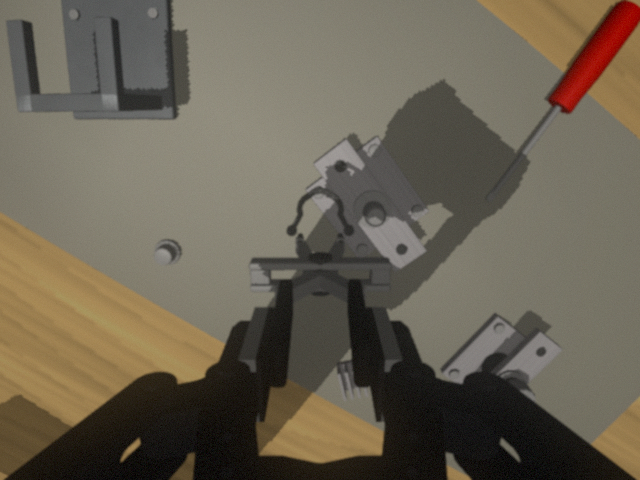

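```bash
python3 - <<'E'
from h import *
w=optics.get_image("wrist");im=cv2.imread("pics/w4.png");o=ctrl.get_obs()
K=np.array([[w["fx"],0,w["cx"]],[0,w["fy"],w["cy"]],[0,0,1]]);Mi=np.linalg.inv(w["mount"])
pr=lambda p:cv2.projectPoints(np.array(p,float).reshape(-1,3),cv2.Rodrigues(Mi[:3,:3])[0],Mi[:3,3],K,w["D"])[0].reshape(-1,2)
print("ring pred",pr([.02,0,.1022]),"crossbar ends top",pr([[0.008,-.036,.0437],[0.008,.036,.0437]]))
x0,y0,z=275,165,5
c=cv2.resize(im[y0:y0+110,x0:x0+150],None,fx=z,fy=z,interpolation=cv2.INTER_CUBIC)
cv2.imwrite("pics/c4.png",c)
E
```

```text
ring pred [[320.00659405 203.38217102]] crossbar ends top [[249.76440733 251.36288444]
 [390.29732448 251.49384968]]
```

View pics/c4.png

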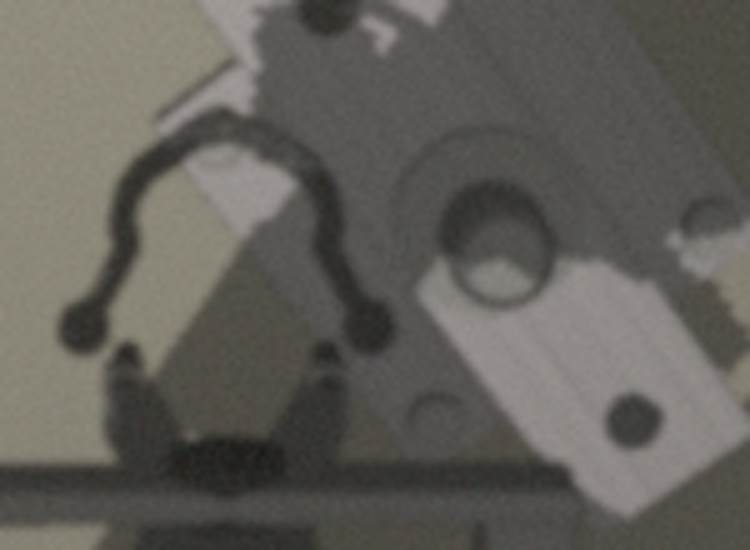

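Crop: the ring opening's centre is at full-image pixel (320,210), 37 px wide inside. The bare stub's top is at about (375,216.5).

```bash
python3 - <<'E'
from h import *
w=optics.get_image("wrist");o=ctrl.get_obs()
rz=o["tool_pos"][2]-.1022
r=plane(ray(w,(320.3,210),o),rz); s=plane(ray(w,(374.8,216.5),o),.067)
T=R.from_rotvec(o["tool_rot"]).inv()
print(r,s,"ring in tool",T.apply(r-o["tool_pos"]),"shift",T.apply(s-r))
g=cv2.cvtColor(w["image"],cv2.COLOR_BGR2GRAY);
E
```

```text
[0.53073519 0.03834757 0.12862411] [ 0.5380327  -0.00857078  0.067     ] ring in tool [0.01570003 0.00019164 0.10220031] shift [-0.01996101  0.04309176  0.06161797]
```

```bash

python3 -m jog '[[[-0.01,0.02,0],[0,0,0]],[[-0.02,0.04,0.005],[0,0,0]],[[-0.02,0.043,0.015],[0,0,0]],[[-0.02,0.043,0.03],[0,0,0]],[[-0.02,0.043,0.04],[0,0,0]]]'>/dev/null
python3 -m jog '[[[0,0,0],[0,0,0]],[[0,0,0],[0,0,0]],[[0,0,0],[0,0,0]],[[0,0,0],[0,0,0]]]'
python3 - <<'E'
from h import *
w=optics.get_image("wrist");im=w["image"];cv2.imwrite("pics/w5.png",im)
t=optics.get_image("top")["image"];cv2.imwrite("pics/t5.png",t)
a=cv2.resize(im[150:270,255:385],None,fx=5,fy=5,interpolation=cv2.INTER_CUBIC)
cv2.imwrite("pics/c5.png",a)
E
python3 go.py 0.5205 -0.016 0.19 0.588
```

```text
t: 7.6
tool_pos: [0.5252, -0.0177, 0.1917]
tool_rot: [3.007, 0.909, 0.002]
contact_force: [-0.3, -0.8, -2.4]
opening: 0.0336
grip_force: 45.7
shift [-0.0028 -0.0041  0.0016] turn [ 0.0008 -0.0009 -0.0011] t 7.7
```

View pics/c5.png

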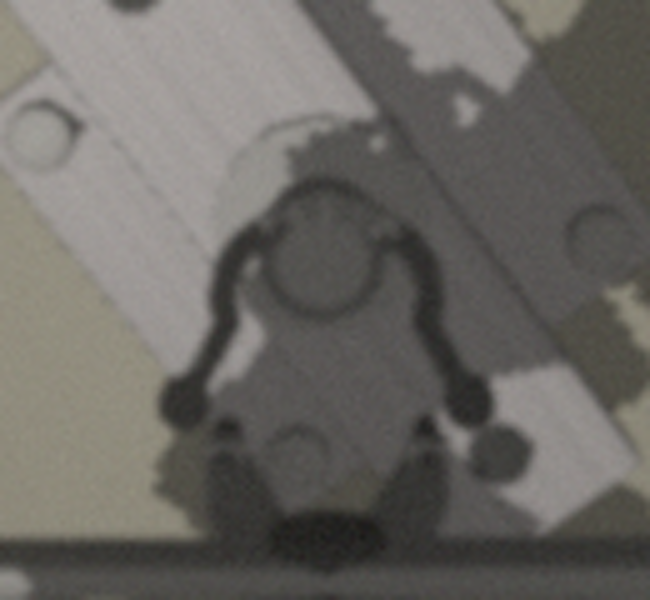

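Crop: stub top at full-image (319.4,202), ring's outer far edge at row 186, ring centre column 320.3. Next I'll work out the shift, cross-checking with the 17 mm reach.

```bash
python3 - <<'E'
from h import *
w=optics.get_image("wrist");o=ctrl.get_obs()
T=R.from_rotvec(o["tool_rot"]).inv();p=o["tool_pos"];rz=p[2]-.1022
f=lambda u,v,z:T.apply(plane(ray(w,(u,v),o),z)-p).round(4)
print("ring c",f(320.3,210,rz),f(320.3,208.4,rz),"outer far bottom",f(320.3,186,rz-.0015),"top",f(320.3,186,rz+.0015))
print("inner far",f(320.3,150+207/5,rz),"inner L/R",f(255+240/5,210,rz),f(255+413/5,210,rz))
print("stub",f(319.4,202,.0675),f(319.4,202,.069), "stub L/R",f(255+260/5,202,.0675),f(255+385/5,202,.0675))
print("crossbar front edge top",f(320,258,p[2]-.0437+.004),f(320,258,p[2]-.0437-.004))
E
```

```text
ring c [0.0157 0.0002 0.1022] [0.0167 0.0002 0.1022] outer far bottom [0.0308 0.0002 0.1037] top [0.0314 0.0002 0.1007]
inner far [0.0277 0.0002 0.1022] inner L/R [ 0.0157 -0.0108  0.1022] [0.0157 0.0112 0.1022]
stub [ 0.0161 -0.0004  0.1239] [ 0.0164 -0.0004  0.1224] stub L/R [ 0.0161 -0.0089  0.1239] [0.0161 0.0082 0.1239]
crossbar front edge top [ 0.0059 -0.      0.0397] [ 0.003  -0.      0.0477]
```

```bash

python3 -m jog '[[[0.0005,-0.0005,0.006],[0,0,0]],[[0.0005,-0.0005,0.012],[0,0,0]],[[0.0005,-0.0005,0.015],[0,0,0]],[[0.0005,-0.0005,0.015],[0,0,0]],[[0.0005,-0.0005,0.015],[0,0,0]]]'
python3 -m jog '[[[0,0,0.002],[0,0,0]],[[0,0,0.004],[0,0,0]],[[0,0,0.006],[0,0,0]],[[0,0,0.008],[0,0,0]],[[0,0,0.01],[0,0,0]]]'
python3 - <<'E'
from h import *
w=optics.get_image("wrist");im=w["image"];cv2.imwrite("pics/w6.png",im)
s=optics.get_image("scene")["image"];cv2.imwrite("pics/s6.png",s)
a=cv2.resize(im[150:270,255:385],None,fx=4,fy=4,interpolation=cv2.INTER_CUBIC)
b=cv2.resize(s[200:270,255:300],None,fx=480/70,fy=480/70,interpolation=cv2.INTER_CUBIC)[:,:270]
cv2.imwrite("pics/c6.png",np.hstack([a,b]))
E
```

```text
t: 8.25
tool_pos: [0.5248, -0.0172, 0.1756]
tool_rot: [-3.007, -0.908, 0.001]
contact_force: [0.1, -0.3, -2.3]
opening: 0.0337
grip_force: 45.7
t: 8.75
tool_pos: [0.5248, -0.0172, 0.1657]
tool_rot: [-3.007, -0.909, 0.0]
contact_force: [-0.9, -1.0, -2.3]
opening: 0.0336
grip_force: 45.7
```

View pics/c6.png

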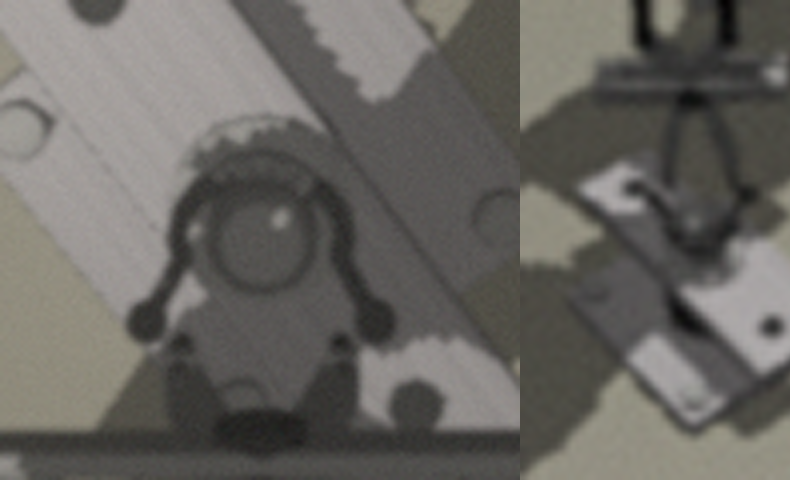

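The ring is centred on the stub: stub at (262,240) in the crop, ring arms at about 190 and 335, no contact force. I'll go down gently.

```bash

python3 -m jog '[[[0,0,0.002],[0,0,0]],[[0,0,0.004],[0,0,0]],[[0,0,0.006],[0,0,0]],[[0,0,0.008],[0,0,0]],[[0,0,0.01],[0,0,0]]]'
python3 -m jog '[[[0,0,0.001],[0,0,0]],[[0,0,0.002],[0,0,0]],[[0,0,0.003],[0,0,0]],[[0,0,0.003],[0,0,0]],[[0,0,0.003],[0,0,0]]]'
```

```text
t: 9.35
tool_pos: [0.5248, -0.0172, 0.1556]
tool_rot: [-3.007, -0.909, 0.0]
contact_force: [-0.3, 0.0, -1.7]
opening: 0.0333
grip_force: 45.7
t: 9.85
tool_pos: [0.5249, -0.0172, 0.1529]
tool_rot: [3.007, 0.909, 0.0]
contact_force: [0.1, 0.8, -1.0]
opening: 0.0337
grip_force: 45.7
```

```bash

for i in 1 2 3; do python3 -m jog '[[[0,0,0.001],[0,0,0]],[[0,0,0.001],[0,0,0]],[[0,0,0.001],[0,0,0]]]' | grep -E 'pos|contact'; done
```

```text
tool_pos: [0.5248, -0.0172, 0.1518]
contact_force: [0.0, -0.1, -2.7]
tool_pos: [0.5248, -0.0172, 0.1508]
contact_force: [-0.6, 0.8, -2.0]
tool_pos: [0.5248, -0.0172, 0.1498]
contact_force: [-0.1, 0.3, -1.3]
```

```bash

for i in 1 2 3; do python3 -m jog '[[[0,0,0.0005],[0,0,0]],[[0,0,0.0005],[0,0,0]],[[0,0,0.0005],[0,0,0]]]' | grep -E 'pos|contact'; done
```

```text
tool_pos: [0.5248, -0.0172, 0.1493]
contact_force: [0.4, -0.3, -2.0]
tool_pos: [0.5249, -0.0172, 0.149]
contact_force: [-0.1, 0.1, -1.5]
tool_pos: [0.5251, -0.0172, 0.1489]
contact_force: [-1.0, -0.2, 2.0]
```

Contact at TCP 0.149 matches the ring resting on the washer. I'll back off half a millimetre, settle and hand in.

```bash
python3 -m jog '[[[0,0,-0.0005],[0,0,0]],[[0,0,-0.0005],[0,0,0]],[[0,0,-0.0005],[0,0,0]],[[0,0,-0.0005],[0,0,0]],[[0,0,-0.0005],[0,0,0]]]'
python3 - <<'E'
from station import job
print(job.finish_job())
E
```

```text
t: 12.15
tool_pos: [0.5249, -0.0172, 0.1489]
tool_rot: [3.007, 0.909, 0.0]
contact_force: [-0.7, -0.8, 2.0]
opening: 0.0337
grip_force: 46.1
the job is handed in; nothing more can be done
None
```

The job is handed in at about 12 s: by my measurements the spread ring is around the bare stub, resting lightly on the washer (about 4 N), with the pliers upright and the handles held at 46 N; no verdict was returned.

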